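# Trip the latch of the locked drawer and fetch the memory stick

### The arm

A 6-joint arm with a two-finger parallel gripper is mounted at the origin on a cart in front of the work surface, level with it; the furniture and walls round the work are solid. World frame = base frame: x ahead of the robot, y to its left, z up, the work surface at z = 0. Lengths are in mm, angles in rad, forces in N, time in s.
With the tool pointing down it reaches from about 350 to 775 mm from the base axis. Payload 7.3 kg.
Tool frame: the origin (TCP) lies midway between the tips of the shut fingers; the grasp point (between the pads) lies 19 mm behind it; z points along the fingers, y is the line along which they close (so a half turn about z gives the same grasp; the last joint's range is limited). The gripper opens to 92 mm and grips with 3 to 60 N. Pads are 19 mm wide; open, the fingers measure 130 mm over their backs; the gripper's body (75 mm by 190 mm) begins 47 mm behind the grasp point.
Start: joints at [0.958, 0.342, 1.524, -0, 1.275, -0.146], TCP at [236.256, 468.858, 226.741] pointing down, gripper open.
Joint ranges: [-2.53, 2.53], [-0.77, 2.02], [0.04, 2.7], [-1, 4.14], [0.28, 2.66], [-3.11, 3.11]. Speed limits (rad/s): [2.57, 2.57, 3.14, 3.14, 3.14, 3.14].

### API

Orientations are given as [roll, pitch, yaw] about the fixed x, y, z axes, in that order (R = Rz(yaw) Ry(pitch) Rx(roll)).
In Python, from plant import bot gives the robot as it stands.
- The arm moves only by the tool jog_arm, never from a script. Its arguments are lists of equal length, an entry for each row: "dp": the shift along the tool's x, y, z in m, a list of three; "twist": the turn about the tool's z in degrees. A call has 1 to 10 rows; each row shifts and turns the commanded pose from where the row before left it, along the tool's axes as they then stand; what a row does not reach is not made up. A row lasts 1/8 s, in which the tool goes at most 62.5 mm and 10.7 degrees, less where a joint would pass 70% of its speed; a pose out of reach is approached as far as the arm can. A call is refused whole if a number of a shift passes 0.0625 or a number of a turn 10.7, either way. A call with a gripper value outside its range is refused whole. "jaw" is the finger opening in m, from 0 to 0.0918, set as the call begins (left out, the last holds). The fingers move at their own pace and stop on an object; the grip force is fixed at half the most. Time passes only in rows, so rows that do not move let the fingers close. It gives the time, the measured TCP pose, the force, the opening and the grip force at its end, in the units of the state.
- bot.get_obs(): the state, without advancing time (a new reading comes with each control period).
- bot.capture(name): name is "scene" or "top" or "wrist"; returns the picture (420x560x3 uint8, blue, green, red); there is no depth.
- bot.camera_params(name): a dict with "fx", "fy", "cx", "cy" (pixels), "R" (3x3) and "t" (3): a world point X has camera coordinates R X + t. Camera axes: x right, y down, z forward; pixel columns grow to the right and rows downward; lengths in mm; the calibration is good to about 2 mm. A picture is of the moment at which its call begins: read the wrist's pose just before it. camera_params takes no time and is no camera call; for the wrist camera it gives the pose at the moment of the call.
- bot.close_job(): hands the job in; it is judged then, once.
Trained networks look in the newest picture that a camera, given by its name, has taken for a name from the list of things; names that differ only in an ending like _2 or _b are one class to them, and where a whole thing is asked for, a point or a joint stands for the part that bears it (a point fixed in the world has none). Each returns a list of dicts, best first, with "confidence" (0 to 1); they miss things now and then, are a little off and sometimes report something else, mostly with a low value. They report only what shows in the picture. A call takes as long as a camera call.
- bot.find_in(camera, label): "bbox" ([centre column, centre row, width, height] in pixels, round what is visible of it).
- bot.masks_of(camera, label): "pixels" (420x560 bool, what is visible of it) and "bbox" ([centre column, centre row, width, height] in pixels, round what is visible of it).
The state is a dict: "time": time; "joint_positions": joint angles; "dq": joint speeds; "tau": joint torques, N m; "tool_pos": TCP position; "tcp_rot": TCP orientation; "contact_force": force on the tool from outside, world axes, zero at the start; "moment": the same for the moment, N m; "grip_width": finger opening in mm; "finger_force": force on a finger pad.
Only numpy, scipy, OpenCV 4.12 (cv2) and the standard library are available. Lean on these libraries where they do the work, as an engineer would, in place of code of your own. Each camera call takes 0.05 s, during which the arm holds its last target. There are 200 camera calls.

### The job

The little drawer unit is locked: take the push rod and poke its thin end through the small hole in the sloping back of the unit, so that the spring latch inside lets go and the drawer springs open. Then lay the rod down on the bare desk, take the memory stick out of the drawer and lay it flat on the notebook. Leave the drawer open with the white eraser in it, and do not shift or topple the lotion bottle and the glue stick.

Things in the scene. Friction and masses are not known exactly. Their poses are not given: they have to be found in the camera images.
- lockbox: fixed grey metal drawer unit, 171 mm deep (x), 170 wide (y), 80 high. Origin on the desk, z up; its drawer front faces its own -x at x=-85 mm. The flat top ends at x=+30 mm; from there the back panel slopes straight down to x=+86 mm on the desk. The panel's outward normal is 35 degrees above its own +x: (0.819, 0, 0.574). It has one round 15 mm hole, is 3 mm thick and hollow behind
- hole (a point): centre of the 15 mm hole's mouth, on the outer face of the sloping back panel, at (53.8, 0, 46) mm in the unit's frame (only its position counts). A rod goes in square to the panel, along (-0.819, 0, -0.574) of the unit's frame, so fingers that hold it crosswise are tilted 35 degrees. 14 mm in from the outer face its tip meets the latch's steel push pad
- latch (a joint): angle of the rocking spring latch inside (rad): 0 at rest, hooked on the drawer. Its push pad (26 x 24 mm, square to the hole) lies 14 mm behind the panel's outer face; pushed about 5 mm farther in (0.2 rad, 4 to 10 N) it frees the drawer; it stops after about 8 mm (0.35 rad) and springs back when let go
- drawer (a joint): how far the drawer is out (m): 0 locked shut, 0.080 fully open. Driven out by its own spring (about 2 N) to the stop, towards the unit's -x, as soon as the latch lets go
- drawer_floor (a point): centre of the drawer's inner floor, moves with the drawer, 8 mm above the desk. The drawer is 66 mm (x) by 150 mm (y) inside; its side walls stand 26 mm and its front 30 mm above the floor. Fully open, this inside spans x=-161 to -95 mm in the unit's frame, close before the unit's 80 mm high front at x=-85 mm: a wide gripper reaches in leaning towards the drawer's front. Its contents ride out with it and may slip a few mm
- rod: wooden push rod lying on the desk, 125 mm long in all: a square grip 50 x 14 x 14 mm and, from its -x end, a round dowel 8 mm thick and 75 mm long. Origin: centre of the grip's underside; own -x points along the dowel to the tip, z up. 50 g
- rod_grip (a point): centre of the rod's square grip, 7 mm above its underside
- rod_tip (a point): tip of the dowel, 100 mm from the grip's centre on the rod's axis, 7 mm above the underside level
- stick: dark memory stick, 18 x 52 x 8 mm, lying in the drawer, long way roughly front to back. Origin: centre of its underside; own y is its long way, x its 18 mm width, z up
- rubber_block: white eraser, 44 x 28 x 12 mm, lying in the drawer beside the stick. Origin: centre of its underside; x is its long way
- notebook: green closed notebook lying on the desk, 211 (x) x 148 (y) x 12 mm. Origin: centre of its underside; its cover is 12 mm above the desk
- bottle: cream lotion bottle, 44 mm wide, 140 mm high, standing beside the unit's back. Origin: centre of its foot, z up
- glue: glue stick, 26 mm wide, 94 mm high, standing on the other side of the unit's back. Origin: centre of its foot, z up

How it is judged:
By the outcome, as a careful person would: the job done as asked, in the order asked, and still so for the second after the job is handed in, with the robot touching nothing.
It also fails if it takes over 72 s, if anything falls off the work surface, if the arm or the gripper's body presses on something with over 40 N, if the wrist force passes 120 N, or if a joint passes its speed limit or range.

## Working session

There is one attempt and no reset: what is moved stays moved. The work goes in short steps, Python scripts to look and compute and a tool call to move; the robot and the scene stay as the last step left them, time stands still between calls to the robot, and variables do not carry over. Pictures are saved under pics/ and viewed, at most 10 in all, crops included, and the job is handed in when it is done.

Besides the shell and the picture viewer there is one more tool, called after ">>>" as name(argument=value, ...) on one line, values as JSON. jog_arm: Moves the arm, as the interface text tells. Its arguments: {"type":"object","properties":{"dp":{"type":"array"},"twist":{"type":"array"},"jaw":{"type":"number"}},"required":["dp","twist"]}

```bash
ls; mkdir -p pics; cat > h.py <<'E'
import numpy as np, cv2
from plant import bot
from scipy.spatial.transform import Rotation as Ro
def ray(P,uv):
    R=np.array(P["R"]);t=np.array(P["t"]).ravel()
    d=R.T@np.array([(uv[0]-P["cx"])/P["fx"],(uv[1]-P["cy"])/P["fy"],1]);return -R.T@t,d
def onz(P,uv,z):
    c,d=ray(P,uv);return c+d*(z-c[2])/d[2]
def proj(P,X):
    q=np.array(P["R"])@np.array(X,float)+np.array(P["t"]).ravel()
    return np.array([P["fx"]*q[0]/q[2]+P["cx"],P["fy"]*q[1]/q[2]+P["cy"]])
E
python3 - <<'E'
from h import *
for c in ["scene","top"]:
    im=bot.capture(c);cv2.imwrite(f"pics/{c}1.png",im)
    P=bot.camera_params(c);print(c,ray(P,(280,210)))
    for l in ["lockbox","rod","notebook","bottle","glue"]:
        r=bot.masks_of(c,l)
        for k in r[:1]: 
            m=k["pixels"].astype(np.uint8)
            print(l,round(k["confidence"],2),np.round(k["bbox"]),cv2.minAreaRect(cv2.findNonZero(m)))
print(bot.get_obs())
E
```

```text
pics
scene (array([ -78.00752519, -684.1730174 ,  820.06230375]), array([ 0.53543001,  0.57784958, -0.61597775]))
lockbox 0.89 [294. 230.  82.  61.] ((289.9500427246094, 230.64999389648438), (79.3731689453125, 51.86135482788086), 18.434947967529297)
rod 0.52 [182. 188.  15.   7.] ((179.90000915527344, 185.80001831054688), (3.130495071411133, 12.521980285644531), 63.43495178222656)
notebook 0.69 [388. 330. 104. 100.] ((387.38555908203125, 327.98248291015625), (73.04585266113281, 82.87091064453125), 42.397438049316406)
bottle 0.84 [272. 182.  16.  43.] ((270.5, 183.5), (41.0, 15.0), 90.0)
glue 0.71 [351. 217.  13.  28.] ((349.7920837402344, 215.07920837402344), (9.154341697692871, 30.249130249023438), 5.710593223571777)
top (array([ 416.14783736,   26.10391382, 1325.96634758]), array([ 1.08855678e-01,  7.35133444e-04, -9.94127153e-01]))
lockbox 0.86 [297. 206.  59.  63.] ((296.25, 204.25), (49.33152770996094, 52.17757797241211), 71.56504821777344)
rod 0.54 [173. 236.   9.  27.] ((171.14999389648438, 237.44998168945312), (4.666904926300049, 29.415645599365234), 8.130102157592773)
notebo
[... 381 characters left out ...]
.56505012512207)
{'time': 0.6, 'joint_positions': array([ 9.58005190e-01,  3.41970661e-01,  1.52412245e+00, -4.46182275e-07,
        1.27542118e+00, -1.46016146e-01]), 'dq': array([ 0.00031624, -0.00156395,  0.00020587, -0.00039958, -0.00140068,
        0.00131199]), 'tau': array([-1.27857791e-03, -4.30932677e+01, -2.44399595e+01,  7.16676679e-02,
        4.83758748e-02, -2.87077694e-05]), 'tool_pos': array([236.24329461, 468.84520871, 226.74789678]), 'tcp_rot': array([3.14151519e+00, 1.18238939e-05, 2.67481779e+00]), 'contact_force': array([-0.45228035, -0.23756194,  0.35853804]), 'moment': array([-0.04488083, -0.00735946,  0.01851164]), 'finger_force': 0.0, 'grip_width': 91.26029446276867}
```

```bash
python3 - <<'E'
import cv2
a=cv2.imread("pics/top1.png");cv2.imwrite("pics/top1b.png",cv2.resize(a[120:350,130:430],(780,598),interpolation=cv2.INTER_CUBIC))
E
```

```text
(no output)
```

View pics/scene1.png

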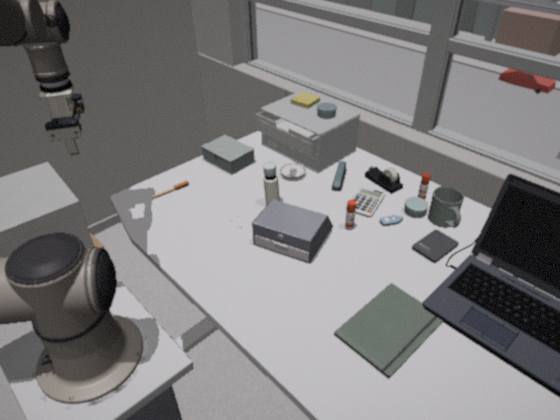

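View pics/top1b.png

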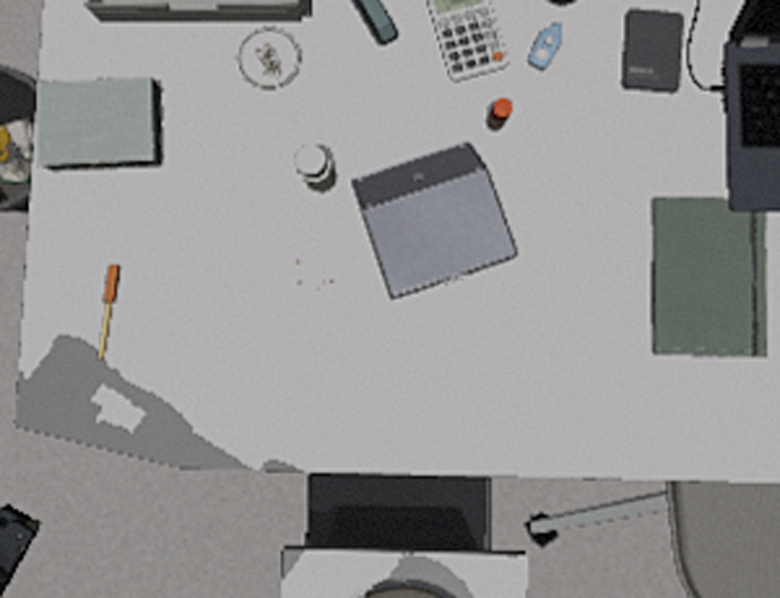

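The top crop shows the rod at the left (orange grip around (111,285), tip (101,357)). The unit is in the middle, its front facing the robot and its hole near (418,177). The bottle is at (317,163), the glue at (500,113) and the notebook at (705,275). The scene view agrees with this.

```bash
python3 - <<'E'
from h import *
P=bot.camera_params("top")
f=lambda c,z:np.round(onz(P,(c[0]/2.6+130-.3,c[1]/2.6+120-.3),z),1)
for n,c,z in [("gripA",(113,265),7),("gripB",(109.5,302),7),("tip",(101,358),7),("boxFL",(393,298),80),("boxFR",(517,257),80),("ridgeL",(365,207),80),("ridgeR",(487,170),80),("backL",(353,181),0),("backR",(468,143),0),("hole",(418,177),46),
 ("nbTL",(653,198),12),("nbBL",(653,354),12),("nbBR",(767,356),12),("bottletop",(314,158),140),("gluetop",(503,106),94)]: print(n,f(c,z))
print(bot.camera_params("wrist"))
E
```

```text
gripA [511.8 397.9   7. ]
gripB [462.4 399.9   7. ]
tip [388.2 407.1   7. ]
boxFL [472.7  22.5  80. ]
boxFR [ 527.8 -133.    80. ]
ridgeL [587.4  60.6  80. ]
ridgeR [638.4 -94.   80. ]
backL [633.7  80.    0. ]
backR [689.5 -75.5   0. ]
hole [633.3  -7.   46. ]
nbTL [ 617.3 -323.5   12. ]
nbBL [ 409.7 -321.4   12. ]
nbBR [ 410.4 -471.1   12. ]
bottletop [638.1 122.5 140. ]
gluetop [ 719.  -112.2   94. ]
{'fx': 294.5997085403038, 'fy': 294.5997085403038, 'cx': 281.4482093946986, 'cy': 209.03927688191453, 'R': array([[ 4.50821753e-01,  8.92613919e-01,  3.72968967e-04],
       [ 8.61918764e-01, -4.35427478e-01,  2.59805610e-01],
       [ 2.32068505e-01, -1.16804551e-01, -9.65660865e-01]]), 't': array([-525.30109863,  -30.99626249,  390.53906571])}
```

>>> jog_arm(dp=[[0.0, 0.0, 0.0]], twist=[[0, 5, 0]])

```text
$.twist[0]: bad value
```

>>> jog_arm(dp=[[0, 0, 0.025], [0, 0, 0.025], [0, 0, 0.025], [-0.051, -0.01, 0], [-0.051, -0.01, 0], [-0.051, -0.01, 0], [-0.051, -0.01, 0], [-0.051, -0.01, 0]], twist=[-7.4, -7.4, -7.4, 0, 0, 0, 0, 0], jaw=0.06)

```text
time: 1.6
tool_pos: [488.1, 398.2, 151.8]
tcp_rot: [3.141, 0.0, 3.062]
contact_force: [0.6, 0.4, 1.0]
grip_width: 60.1
finger_force: 0.0
```

```bash
cat >> h.py <<'E'
def pose():
    o=bot.get_obs();R=Ro.from_euler("xyz",o["tcp_rot"]).as_matrix();return o,R
def delta(X):   # tool-frame shift (m) bringing TCP to X
    o,R=pose();return np.round(R.T@(np.array(X)-o["tool_pos"])/1000,4)
E
python3 - <<'E'
from h import *
im=bot.capture("wrist");P=bot.camera_params("wrist");cv2.imwrite("pics/w1.png",im)
o,R=pose();print(o["time"],o["tool_pos"],o["tcp_rot"],o["joint_positions"],o["contact_force"])
for k in bot.masks_of("wrist","rod")[:2]:
    m=k["pixels"].astype(np.uint8);pts=cv2.findNonZero(m)
    W=np.array([onz(P,p,7)[:2] for p in pts[:,0]],np.float32)
    print(k["confidence"],k["bbox"],cv2.minAreaRect(W),W.min(0),W.max(0))
    l=cv2.fitLine(W,cv2.DIST_HUBER,0,.01,.01).ravel();print(l)
    s=(W-l[2:])@l[:2];print(s.min(),s.max(),l[2:]+s.min()*l[:2],l[2:]+s.max()*l[:2])
E
```

```text
1.65 [494.34684997 395.65926004 151.59697559] [3.14133427 0.00480125 3.05850833] [ 0.55535367  0.5990946   1.31415504 -0.00282142  1.22433476 -0.9314062 ] [ 2.65327099 -3.18350977 -0.08080315]
0.63 [281.5, 161.1, 14.0, 121.3] ((459.1866760253906, 400.6539306640625), (13.781242370605469, 125.09580993652344), 84.91090393066406) [396.72702 388.4417 ] [521.3455  409.87115]
[ 9.9524432e-01 -9.7409867e-02  4.5920767e+02  4.0058612e+02]
-62.59747 62.54985 [396.9079  406.68375] [521.4601  394.49313]
```

View pics/w1.png

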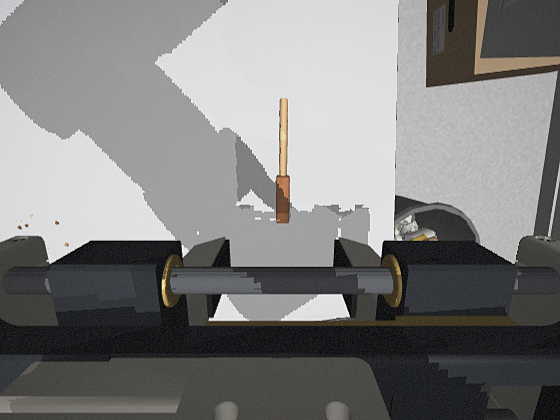

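The wrist picture shows the rod, grip near (283,198), dowel pointing up to (283,98); the 125 mm length checks, and correcting for the arm's motion agrees with the top view: grip centre ≈(490,399).

```bash
python3 - <<'E'
from h import *
o,R=pose();print(o["time"],o["tool_pos"],o["tcp_rot"]);print(delta([492,399.3,3]))
P=bot.camera_params("wrist")
im=bot.capture("wrist")
for k in bot.masks_of("wrist","rod")[:1]:
    pts=cv2.findNonZero(k["pixels"].astype(np.uint8))
    W=np.array([onz(P,p,7)[:2] for p in pts[:,0]],np.float32)
    l=cv2.fitLine(W,cv2.DIST_HUBER,0,.01,.01).ravel();s=(W-l[2:])@l[:2];print(k["confidence"],l,l[2:]+s.min()*l[:2],l[2:]+s.max()*l[:2])
E
```

```text
1.7 [491.25655305 396.61406421 151.25685486] [3.14143221e+00 2.35861661e-03 3.05760646e+00]
[-0.0002  0.0027  0.1483]
0.77 [ 9.9534702e-01 -9.6355215e-02  4.5427213e+02  4.0285214e+02] [389.11093 409.16013] [514.6436  397.00784]
```

>>> jog_arm(dp=[[0, 0.0025, 0.05], [0, 0, 0.05], [0, 0, 0.03], [0, 0, 0.018], [0, 0, 0], [0, 0, 0]], twist=[0.7, 0, 0, 0, 0, 0])

```text
time: 2.55
tool_pos: [487.3, 402.1, 5.3]
tcp_rot: [3.14, 0.002, 3.05]
contact_force: [1.0, 0.1, -0.6]
grip_width: 60.2
finger_force: 0.0
```

>>> jog_arm(dp=[[0, 0, 0], [0, 0, 0], [0, 0, 0], [0, 0, 0]], twist=[0, 0, 0, 0], jaw=0.0)

```text
time: 3.05
tool_pos: [486.8, 401.3, 3.9]
tcp_rot: [3.141, 0.0, 3.05]
contact_force: [-0.5, 0.7, -0.4]
grip_width: 24.7
finger_force: 0.0
```

>>> jog_arm(dp=[[0, 0, 0], [0, 0, 0], [0, 0, -0.05], [0, 0, -0.05], [0, 0, -0.05], [0, 0, -0.05]], twist=[0, 0, 0, -8, -8, -8])

```text
time: 3.8
tool_pos: [486.4, 401.2, 205.3]
tcp_rot: [3.142, -0.0, -2.81]
contact_force: [0.2, 0.7, -0.2]
grip_width: 13.4
finger_force: 30.0
```

```bash
python3 - <<'E'
from h import *
o,R=pose();print(o["time"],o["tool_pos"],o["tcp_rot"],o["joint_positions"],o["grip_width"],o["finger_force"]);print(delta([750,258,215]))
E
```

```text
3.8 [486.42011638 401.16834161 205.27360491] [ 3.14152221e+00 -1.65439952e-04 -2.80968360e+00] [ 5.68118057e-01  5.53891410e-01  1.24201987e+00  1.09970810e-04
  1.34582574e+00 -1.33461185e+00] 13.361877843578583 29.999812245368958
[-0.2025 -0.2212 -0.0098]
```

>>> jog_arm(dp=[[-0.04, -0.0445, 0], [-0.04, -0.0445, 0], [-0.04, -0.0445, 0], [-0.04, -0.0445, 0], [-0.04, -0.0445, 0]], twist=[0, 0, 0, 0, 0])

```text
time: 4.42
tool_pos: [748.9, 253.8, 203.8]
tcp_rot: [3.141, 0.0, -2.814]
contact_force: [1.2, 0.3, -0.9]
grip_width: 13.8
finger_force: 30.0
```

>>> jog_arm(dp=[[-0.03, 0, 0], [-0.03, 0, 0], [0, 0, 0]], twist=[0, 0, 0])

```text
time: 4.8
tool_pos: [793.7, 270.5, 189.1]
tcp_rot: [3.14, -0.012, -2.815]
contact_force: [0.4, 0.0, -1.5]
grip_width: 13.8
finger_force: 30.0
```

```bash
python3 - <<'E'
from h import *
o,R=pose();print(o["time"],o["tool_pos"],o["tcp_rot"],o["joint_positions"],R[:,2])
E
```

```text
4.8 [793.67283404 270.5236785  189.09067029] [ 3.13967721 -0.01154603 -2.81453561] [ 2.36929228e-01  1.17180050e+00  4.60113221e-02  9.29609612e-04
  1.93545224e+00 -1.66058663e+00] [-0.01154908 -0.00189525 -0.99993151]
```

>>> jog_arm(dp=[[-0.06, 0, 0], [-0.06, 0, 0], [-0.06, 0, 0], [0, 0, 0]], twist=[0, 0, 0, 0])

```text
time: 5.3
tool_pos: [842.1, 287.0, 168.0]
tcp_rot: [-3.141, 0.125, -2.814]
contact_force: [-0.3, 0.0, -0.2]
grip_width: 13.5
finger_force: 30.0
```

```bash
python3 - <<'E'
from h import *
o,R=pose();print(o["time"],o["tool_pos"],o["tcp_rot"],o["joint_positions"],R[:,2])
E
```

```text
5.3 [842.10562361 286.95369319 167.99980538] [-3.14143588  0.12458479 -2.81405558] [ 0.23852664  1.2041126   0.03610624  0.01112644  1.77725092 -1.65683941] [ 0.11770708  0.03982838 -0.99224934]
```

>>> jog_arm(dp=[[0.03, 0, -0.05], [0.03, 0, -0.05], [0.02, 0, -0.055], [0.02, 0, -0.055], [0, 0, 0], [-0.06, 0, 0], [-0.06, 0, 0], [-0.06, 0, 0], [-0.06, 0, 0], [0, 0, 0]], twist=[0, 0, 0, 0, 0, 0, 0, 0, 0, 0])

```text
time: 6.55
tool_pos: [816.4, 277.6, 325.5]
tcp_rot: [3.141, 0.236, -2.814]
contact_force: [-1.1, 1.1, -0.5]
grip_width: 13.8
finger_force: 30.0
```

```bash
python3 - <<'E'
from h import *
o,R=pose();print(o["time"],o["tool_pos"],o["tcp_rot"],o["joint_positions"],R[:,2])
P=bot.camera_params("top")
for c in [(88,12),(310,18)]:
  for z in(0,150): print(np.round(onz(P,(c[0]/2.6+129.7,c[1]/2.6+119.7),z)))
E
```

```text
6.55 [816.39926242 277.61383292 325.54560455] [ 3.1412236   0.23574995 -2.81432566] [ 0.23057466  1.01892761  0.03675431  0.02385035  1.85118092 -1.6582297 ] [ 0.22105663  0.07543273 -0.97233938]
[863. 454.   0.]
[813. 406. 150.]
[861. 145.   0.]
[811. 132. 150.]
```

>>> jog_arm(dp=[[-0.06, 0, 0], [-0.06, 0, 0], [-0.06, 0, 0], [-0.06, 0, 0], [-0.06, 0, 0], [-0.06, 0, 0], [0, 0, 0]], twist=[0, 0, 0, 0, 0, 0, 0])

```text
time: 7.42
tool_pos: [897.5, 305.0, 322.8]
tcp_rot: [3.141, 0.475, -2.814]
contact_force: [-0.5, -0.2, -0.7]
grip_width: 13.8
finger_force: 30.0
```

>>> jog_arm(dp=[[-0.06, 0, 0], [-0.06, 0, 0], [-0.06, 0, 0], [0, 0, 0]], twist=[0, 0, 0, 0])

```text
time: 7.92
tool_pos: [925.2, 314.3, 349.8]
tcp_rot: [3.141, 0.595, -2.814]
contact_force: [1.0, 0.1, -1.3]
grip_width: 13.4
finger_force: 30.0
```

```bash
cat >> h.py <<'E'
TIP=np.array([97,0,-3.1])
def box(yaw,o): 
    M=np.eye(4);M[:3,:3]=Ro.from_euler("z",yaw).as_matrix();M[:3,3]=o;return M
B=box(.333,[582.6,-27,0])
def b2w(M,p): return M[:3,:3]@np.array(p,float)+M[:3,3]
N=np.array([.819,0,.574])
def tcp_for(M,out): 
    o,R=pose();return b2w(M,np.array([53.8,0,46])+out*N)-R@TIP
E
python3 - <<'E'
from h import *
o,R=pose();print(R,o["joint_positions"]);T=tcp_for(B,45);print(T,b2w(B,[53.8,0,46]),delta(T))
print(delta(T+[0,0,150]),"then",np.round(R.T@[0,0,-.15],4))
E
```

```text
[[-7.84433701e-01 -3.21531539e-01  5.30359538e-01]
 [-2.66222200e-01  9.46898839e-01  1.80300660e-01]
 [-5.60169179e-01  2.40430875e-04 -8.28378194e-01]] [ 0.23172745  1.04637798  0.03641595  0.05399904  1.46649836 -1.65557415]
[746.009138    29.01576406 123.59843799] [633.44454858  -9.41387252  46.        ] [ 0.3432 -0.2126  0.0409]
[ 0.2592 -0.2126 -0.0834] then [ 0.084  -0.      0.1243]
```

>>> jog_arm(dp=[[0.037, -0.03, -0.012], [0.037, -0.03, -0.012], [0.037, -0.03, -0.012], [0.037, -0.03, -0.012], [0.037, -0.03, -0.012], [0.037, -0.03, -0.012], [0.037, -0.03, -0.012], [0, 0, 0]], twist=[0, 0, 0, 0, 0, 0, 0, 0])

```text
time: 8.93
tool_pos: [761.2, 48.0, 279.7]
tcp_rot: [3.14, 0.59, -2.816]
contact_force: [-0.5, 0.4, -0.9]
grip_width: 13.4
finger_force: 30.0
```

```bash
python3 - <<'E'
from h import *
o,R=pose();print(o["time"],o["tool_pos"],o["tcp_rot"],o["joint_positions"]);T=tcp_for(B,45)
print(delta(T+[0,0,30]))
E
```

```text
8.925 [761.24686537  47.97821775 279.6789806 ] [ 3.14029102  0.58975085 -2.81632115] [-0.14408158  0.47006771  1.32614005  0.34676766  0.83841527 -2.20689949]
[ 0.0872 -0.0134  0.0938]
```

>>> jog_arm(dp=[[0.029, -0.0045, 0.031], [0.029, -0.0045, 0.031], [0.029, -0.0045, 0.031], [0, 0, 0], [0, 0, 0]], twist=[0, 0, 0, 0, 0])

```text
time: 9.55
tool_pos: [749.8, 32.3, 157.2]
tcp_rot: [-3.14, 0.596, -2.811]
contact_force: [-0.1, -0.6, 0.0]
grip_width: 13.7
finger_force: 30.0
```

```bash
python3 - <<'E'
from h import *
o,R=pose();print(o["time"],o["tool_pos"],o["tcp_rot"])
P=bot.camera_params("wrist");im=bot.capture("wrist")
tip=o["tool_pos"]+R@TIP;print(tip,"tip px",proj(P,tip),"hole px",proj(P,b2w(B,[53.8,0,46])),delta(tcp_for(B,45)))
for s in(-1,1): print("ridge",proj(P,b2w(B,[30,85*s,80])),"foot",proj(P,b2w(B,[86,85*s,0])))
for l in["rod","lockbox","bottle","glue"]:
  for k in bot.find_in("wrist",l)[:1]:print(l,k)
cv2.imwrite("pics/w2.png",im)
E
```

```text
9.55 [749.79866116  32.25584148 157.23203839] [-3.1403568   0.5955931  -2.81092289]
[672.20453451   5.62389406 105.3812825 ] tip px [279.27166666  72.31665394] hole px [276.14055065 -61.8230913 ] [ 0.0232 -0.0014  0.0255]
ridge [  48.09691838 -131.8809361 ] foot [155.96908644  -9.21045231]
ridge [ 500.89445643 -134.60167948] foot [399.94607201 -10.32006012]
rod {'bbox': [281.5, 185.2, 24.2, 237.1], 'confidence': 0.88}
glue {'bbox': [71.8, 50.8, 108.7, 101.6], 'confidence': 0.79}
```

View pics/w2.png

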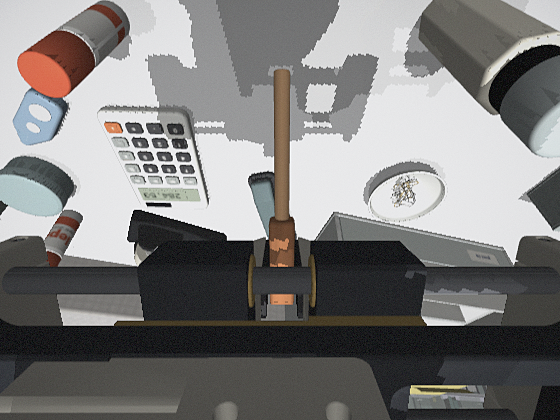

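The wrist view shows the rod held straight, tip at (282,69) close to the predicted (279,72), with glue and bottle clear at the top corners. The hole is above the frame, so I back off to see it.

>>> jog_arm(dp=[[-0.02, 0, -0.05], [-0.02, 0, -0.05], [0, 0, 0], [0, 0, 0]], twist=[0, 0, 0, 0])

```text
time: 10.3
tool_pos: [726.4, 24.5, 260.2]
tcp_rot: [3.141, 0.592, -2.812]
contact_force: [-0.3, 0.0, -1.2]
grip_width: 13.5
finger_force: 30.0
```

```bash
python3 - <<'E'
from h import *
o,R=pose();print(o["time"],o["tool_pos"],o["tcp_rot"])
P=bot.camera_params("wrist");im=bot.capture("wrist")
print("tip px",proj(P,o["tool_pos"]+R@TIP),"hole px",proj(P,b2w(B,[53.8,0,46])))
for s in(-1,1): print("ridge",proj(P,b2w(B,[30,85*s,80])),"foot",proj(P,b2w(B,[86,85*s,0])))
cv2.imwrite("pics/w3.png",im)
c=im[0:220,100:460];cv2.imwrite("pics/w3b.png",cv2.resize(c,None,fx=2.2,fy=2.2,interpolation=cv2.INTER_CUBIC))
E
```

```text
10.3 [726.43041143  24.525894   260.16259036] [ 3.14125176  0.59239138 -2.81209474]
tip px [279.26123085  72.32589913] hole px [277.50709816 -39.45308919]
ridge [149.74370132 -74.43990656] foot [192.65146608  -6.3633108 ]
ridge [403.72254882 -75.91876988] foot [364.20378184  -7.24900326]
```

View pics/w3b.png

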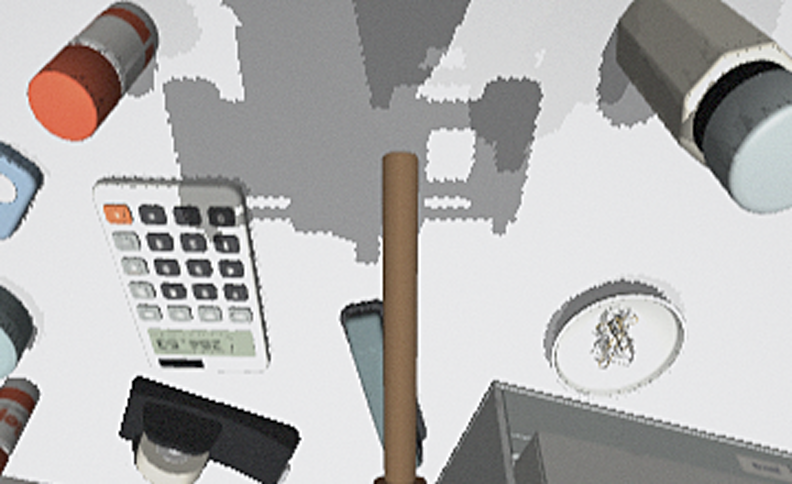

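```bash
python3 - <<'E'
from h import *
o,R=pose();P=bot.camera_params("wrist")
H=b2w(B,[53.8,0,46]);n=B[:3,:3]@N;c=-np.array(P["R"]).T@np.array(P["t"])
for x in (0,30,60,90):
  for z in (0,-50,-100,-150):
    d=R@[x,0,z];Q=dict(P);Q["t"]=-np.array(P["R"])@(c+d);v=c+d-H
    print(x,z,np.round(proj(Q,H)),"incid",round(np.degrees(np.arccos(v@n/np.linalg.norm(v)))),round(np.linalg.norm(v)),np.round(o["tool_pos"]+d))
E
```

```text
0 0 [277. -38.] incid 64 310 [726.  25. 259.]
0 -50 [278. -10.] incid 67 356 [700.  16. 300.]
0 -100 [278.  10.] incid 70 403 [674.   6. 342.]
0 -150 [279.  25.] incid 72 450 [647.  -3. 383.]
30 0 [277.   4.] incid 69 298 [703.  17. 242.]
30 -50 [278.  25.] incid 72 346 [676.   7. 284.]
30 -100 [278.  40.] incid 74 394 [650.  -2. 325.]
30 -150 [279.  51.] incid 76 442 [624. -11. 367.]
60 0 [277.  45.] incid 75 289 [679.   8. 225.]
60 -50 [278.  58.] incid 77 338 [653.  -1. 267.]
60 -100 [279.  68.] incid 78 387 [626. -10. 309.]
60 -150 [279.  76.] incid 80 437 [600. -19. 350.]
90 0 [278.  82.] incid 81 284 [655.   0. 209.]
90 -50 [278.  90.] incid 82 333 [629.  -9. 250.]
90 -100 [279.  95.] incid 83 383 [603. -18. 292.]
90 -150 [279.  99.] incid 83 433 [576. -27. 333.]
```

>>> jog_arm(dp=[[0.048, 0, -0.01], [0, 0, 0], [0, 0, 0]], twist=[0, 0, 0])

```text
time: 10.72
tool_pos: [684.2, 9.6, 240.9]
tcp_rot: [3.141, 0.592, -2.813]
contact_force: [-0.0, -0.3, -0.5]
grip_width: 13.8
finger_force: 30.0
```

```bash
python3 - <<'E'
from h import *
o,R=pose();print(o["time"],o["tool_pos"],o["tcp_rot"])
P=bot.camera_params("wrist");im=bot.capture("wrist")
np.savez("w4.npz",im=im,R=R,p=o["tool_pos"],**{"P"+k:v for k,v in P.items()})
print("tip px",proj(P,o["tool_pos"]+R@TIP),"hole px",proj(P,b2w(B,[53.8,0,46])))
for s in(-1,1): print("ridge",proj(P,b2w(B,[30,85*s,80])),"foot",proj(P,b2w(B,[86,85*s,0])))
c=im[0:150,130:430];c=cv2.resize(c,None,fx=2.6,fy=2.6,interpolation=cv2.INTER_CUBIC);cv2.imwrite("pics/w4b.png",c)
E
```

```text
10.725 [684.17030538   9.59564584 240.92134154] [ 3.14064624  0.59186535 -2.81308037]
tip px [279.26210903  72.28083659] hole px [278.23360605  31.03168253]
ridge [163.05540335  12.43479945] foot [199.02097858  49.67371292]
ridge [392.27550868  11.06441262] foot [358.90236698  48.77909228]
```

View pics/w4b.png

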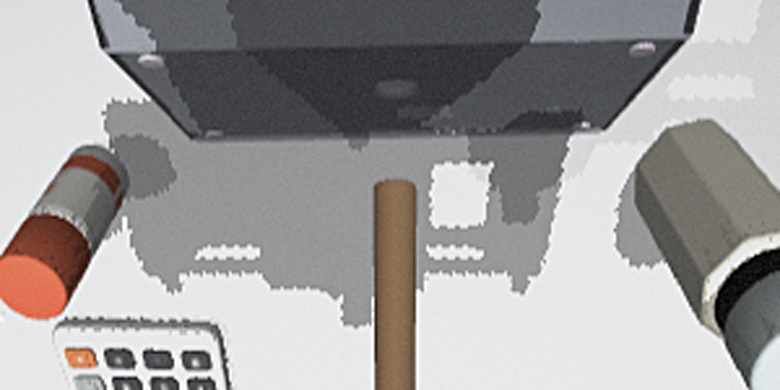

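The crop shows the panel with ridge corners at (170,18) and (396,14), foot corners at (205,53) and (362,50), the hole at (282.7,33.5) and the rod tip at (282,70). I fit the unit's pose to these points.

```bash
python3 - <<'E'
from h import *
from scipy.optimize import least_squares as LS
d=np.load("w4.npz");P={k[1:]:d[k] for k in d if k[0]=="P"};R=d["R"];p=d["p"]
pts=[[30,-85,80],[30,85,80],[86,-85,0],[86,85,0],[53.8,0,46]]
px=np.array([[170,18],[396.2,14.2],[205,53],[362.3,49.6],[282.7,33.5]])
f=lambda q:(np.array([proj(P,b2w(box(q[2],[q[0],q[1],0]),a)) for a in pts])-px).ravel()
s=LS(f,[582.6,-27,.333]);print(s.x,np.round(s.fun.reshape(-1,2),1))
t=LS(lambda q:proj(P,p+R@[97,q[0],q[1]])-[282,70],[0,-3]).x;print("tip yz",t)
t2=LS(lambda q:proj(P,p+R@[q[0],q[1],-3.1])-[282,70],[97,0]).x;print("tip xy",t2)
M=box(s.x[2],[s.x[0],s.x[1],0]);print(b2w(M,[53.8,0,46]))
n=M[:3,:3]@N;print("n in tool",R.T@n)
E
```

```text
[ 5.83907086e+02 -2.28685646e+01  3.44614912e-01] [[-0.4 -0.1]
 [ 0.6 -0.7]
 [-1.1  0.2]
 [ 0.5  0.7]
 [ 0.2  0.8]]
tip yz [ 1.32484071 -8.76853745]
tip xy [98.01931873  1.33369356]
[634.5439482   -4.69308173  46.        ]
n in tool [-0.99984152  0.01320592 -0.01948184]
```

```bash
cat >> h.py <<'E'
TIP=np.array([98,1.3,-3.1]); B=box(.3446,[583.9,-22.9,0])
E
python3 - <<'E'
from h import *
T=tcp_for(B,40);print(T,delta(T));print(np.round(pose()[1].T@(tcp_for(B,-20)-T),1))
E
```

```text
[744.33262172  31.95690887 121.15439627] [0.0145 0.0018 0.1354]
[60.  -0.7  1.1]
```

>>> jog_arm(dp=[[0.005, 0.001, 0.045], [0.005, 0.001, 0.045], [0.0045, 0, 0.045], [0, 0, 0], [0, 0, 0]], twist=[0, 0, 0, 0, 0])

```text
time: 11.4
tool_pos: [743.9, 32.2, 122.8]
tcp_rot: [-3.141, 0.594, -2.811]
contact_force: [-0.1, 0.6, -0.6]
grip_width: 13.6
finger_force: 30.0
```

```bash
python3 - <<'E'
from h import *
o,R=pose();print(o["time"],o["tcp_rot"],o["tool_pos"]);T=tcp_for(B,40);print(delta(T),delta(tcp_for(B,-8)))
E
```

```text
11.4 [-3.1408807   0.59416915 -2.81136472] [743.94432211  32.15604803 122.80205619]
[ 0.0007 -0.0002  0.0014] [ 0.0487 -0.0008  0.0022]
```

>>> jog_arm(dp=[[0.0125, 0, 0.002], [0.012, -0.0005, 0], [0.012, 0, 0], [0.008, 0, 0], [0.004, 0, 0], [0, 0, 0]], twist=[0, 0, 0, 0, 0, 0])

```text
time: 12.15
tool_pos: [706.8, 18.7, 94.4]
tcp_rot: [-3.141, 0.595, -2.812]
contact_force: [-0.2, 0.2, -0.3]
grip_width: 13.8
finger_force: 30.0
```

```bash
python3 - <<'E'
from h import *
o,R=pose();print(o["time"],delta(tcp_for(B,-8)),R.T@o["contact_force"])
E
```

```text
12.15 [-0.     -0.0002  0.0008] [0.29074795 0.20449151 0.20357057]
```

>>> jog_arm(dp=[[0.005, 0, 0], [0.004, 0, 0], [0.003, 0, 0], [0, 0, 0], [0, 0, 0]], twist=[0, 0, 0, 0, 0])

```text
time: 12.78
tool_pos: [698.6, 15.7, 87.8]
tcp_rot: [-3.14, 0.596, -2.812]
contact_force: [6.1, 1.8, 2.0]
grip_width: 13.9
finger_force: 30.0
```

```bash
python3 - <<'E'
from h import *
o,R=pose();print(o["time"],delta(tcp_for(B,-20)),R.T@o["contact_force"])
bot.capture("top");r=bot.masks_of("top","drawer")
P=bot.camera_params("top")
for k in r[:2]:print(k["confidence"],k["bbox"])
print(proj(P,b2w(B,[-165,0,38])),proj(P,b2w(B,[-85,0,80])))
E
```

```text
12.775 [ 0.0011 -0.0002  0.0002] [-6.36765707 -0.21279851  1.91474553]
[310.58759161 248.65740193] [303.65921636 225.27259828]
```

>>> jog_arm(dp=[[0.002, 0, 0], [0.0015, 0, 0], [0, 0, 0], [0, 0, 0]], twist=[0, 0, 0, 0])

```text
time: 13.38
tool_pos: [696.4, 14.8, 86.4]
tcp_rot: [-3.139, 0.597, -2.812]
contact_force: [6.9, 3.8, 2.2]
grip_width: 13.8
finger_force: 30.0
```

```bash
python3 - <<'E'
from h import *
o,R=pose();print(o["time"],delta(tcp_for(B,-20)),R.T@o["contact_force"])
for c in("scene","top"):
    im=bot.capture(c);P=bot.camera_params(c)
    for l in("drawer","stick","rubber_block"):
        for k in bot.find_in(c,l)[:1]:print(c,l,k)
    print(proj(P,b2w(B,[-128,0,20])))
    u,v=proj(P,b2w(B,[-110,0,40])).astype(int)
    cv2.imwrite(f"pics/{c}5.png",cv2.resize(im[v-40:v+40,u-55:u+55],None,fx=5,fy=5))
E
```

```text
13.375 [-0.0017  0.      0.0003] [-7.68059595  1.38782481  2.51431433]
scene drawer {'bbox': [272.0, 261.2, 65.8, 49.1], 'confidence': 0.97}
scene stick {'bbox': [261.8, 256.9, 9.4, 9.4], 'confidence': 0.51}
scene rubber_block {'bbox': [284.4, 264.2, 16.5, 9.9], 'confidence': 0.52}
[271.77510719 258.18060996]
top drawer {'bbox': [324.4, 239.3, 12.6, 15.0], 'confidence': 0.41}
[306.6270095  238.38268597]
```

The detector finds the drawer out in front of the unit, with the stick at (262,257) and the eraser at (284,264) in the scene view. So the latch has let go, and I withdraw the rod.

>>> jog_arm(dp=[[-0.02, 0, 0], [-0.025, 0, 0], [-0.03, 0, 0], [-0.03, 0, -0.045], [-0.03, 0, -0.045], [0, 0, 0]], twist=[0, 0, 0, 0, 0, 0])

```text
time: 14.52
tool_pos: [754.7, 34.5, 240.8]
tcp_rot: [-3.136, 0.602, -2.809]
contact_force: [-0.2, 0.8, -0.3]
grip_width: 13.2
finger_force: 30.0
```

```bash
python3 - <<'E'
from h import *
o,R=pose();print(o["time"],o["tool_pos"],o["tcp_rot"],delta([520,270,235]),o["joint_positions"])
E
```

```text
14.525 [754.72688787  34.54454636 240.79020998] [-3.13596765  0.60179664 -2.80869555] [ 0.1227  0.2988 -0.0789] [-0.16980524  0.48445742  1.41885811  0.40992288  0.73692226 -2.30700672]
```

View pics/scene5.png

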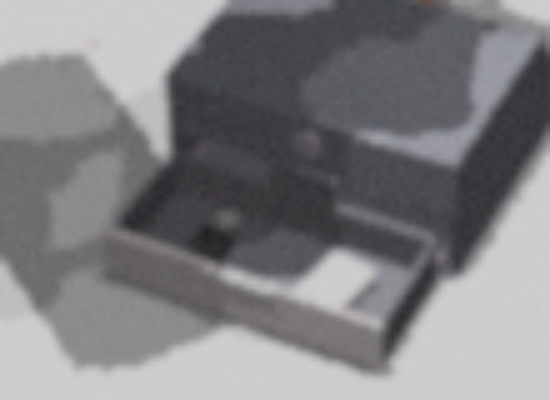

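The scene crop shows the drawer fully open, the dark stick at crop (215,235) and the white eraser at (335,285).

>>> jog_arm(dp=[[0.0205, 0.05, -0.013], [0.0205, 0.05, -0.013], [0.0205, 0.05, -0.013], [0.0205, 0.05, -0.013], [0.0205, 0.05, -0.013], [0.0205, 0.05, -0.013], [0, 0, 0]], twist=[0, 0, 0, 0, 0, 0, 0])

```text
time: 15.4
tool_pos: [514.0, 274.0, 228.8]
tcp_rot: [3.141, 0.589, -2.807]
contact_force: [0.3, -0.5, -1.0]
grip_width: 13.5
finger_force: 30.0
```

```bash
python3 - <<'E'
from h import *
o,R=pose();print(o["time"],o["tool_pos"],o["tcp_rot"],delta([520,270,60]),R.T@[0,0,-1],o["joint_positions"])
E
```

```text
15.4 [514.03688249 274.02521523 228.84222851] [ 3.1410322   0.58940163 -2.80675896] [ 0.0903 -0.0058  0.1427] [ 5.55863714e-01 -4.65889462e-04  8.31273309e-01] [ 0.36809702  0.18632282  1.8983337  -0.03974211  0.46809264 -1.50767167]
```

>>> jog_arm(dp=[[0.0235, 0, 0.035], [0.0235, 0, 0.035], [0.0235, 0, 0.035], [0.0235, 0, 0.035], [0, 0, 0], [0.006, 0, 0.0085], [0.006, 0, 0.0085], [0, 0, 0]], twist=[0, 0, 0, 0, 0, 0, 0, 0])

```text
time: 16.4
tool_pos: [530.1, 284.8, 96.9]
tcp_rot: [-3.126, 0.496, -2.813]
contact_force: [-0.7, -0.2, -0.3]
grip_width: 13.1
finger_force: 30.0
```

```bash
python3 - <<'E'
from h import *
o,R=pose();print(o["time"],o["tool_pos"],o["tcp_rot"],o["contact_force"],o["moment"],o["joint_positions"])
E
```

```text
16.4 [530.0740484  284.80242391  96.93953232] [-3.1255415   0.49573081 -2.81299548] [-0.65348682 -0.21077204 -0.25973858] [-0.02994679  0.28692155 -0.01129709] [ 0.38970406  0.44059561  1.92742463 -0.16209457  0.28300475 -1.36124584]
```

>>> jog_arm(dp=[[0.012, 0, 0.022], [0.012, 0, 0.022], [0.01, 0, 0.02], [0, 0, 0]], twist=[0, 0, 0, 0])

```text
time: 16.9
tool_pos: [540.8, 294.3, 49.7]
tcp_rot: [-3.112, 0.442, -2.814]
contact_force: [-0.1, -0.1, -1.1]
grip_width: 13.7
finger_force: 30.0
```

```bash
python3 - <<'E'
from h import *
o,R=pose();print(o["time"],o["tool_pos"],o["tcp_rot"],o["contact_force"],o["moment"],o["joint_positions"]);print("tip",o["tool_pos"]+R@TIP)
E
```

```text
16.9 [540.75622949 294.26447185  49.67668809] [-3.11243773  0.44155947 -2.8139261 ] [-0.10414603 -0.10951346 -1.13331756] [-0.03696956  0.33592524 -0.05062288] [ 0.40653227  0.55033456  1.87678509 -0.22647667  0.28305866 -1.28161567]
tip [455.18395223 266.64468052  10.56361496]
```

>>> jog_arm(dp=[[0.006, 0, 0.012], [0.005, 0, 0.01], [0, 0, 0]], twist=[0, 0, 0])

```text
time: 17.27
tool_pos: [545.4, 297.6, 35.6]
tcp_rot: [-3.108, 0.429, -2.815]
contact_force: [1.4, 0.1, 1.9]
grip_width: 13.5
finger_force: 30.0
```

>>> jog_arm(dp=[[0.005, 0, 0.009], [0.005, 0, 0.009], [0, 0, 0]], twist=[0, 0, 0])

```text
time: 17.65
tool_pos: [546.7, 299.7, 21.2]
tcp_rot: [-3.104, 0.413, -2.816]
contact_force: [2.1, 0.7, 3.1]
grip_width: 13.6
finger_force: 30.0
```

```bash
python3 - <<'E'
from h import *
o,R=pose();print(o["time"],o["tool_pos"],o["tcp_rot"],o["contact_force"],o["moment"],o["joint_positions"]);print("tip",o["tool_pos"]+R@TIP)
E
```

```text
17.65 [546.74098331 299.71441561  21.18752259] [-3.1038921   0.41315525 -2.81564528] [2.13412821 0.71287513 3.08858593] [ 0.1687521   0.06743236 -0.00607374] [ 0.41646285  0.61509773  1.84461643 -0.26755482  0.28292449 -1.23029786]
tip [460.0995674  271.92397036 -15.36731569]
```

>>> jog_arm(dp=[[0.003, 0, 0.007], [0.0025, 0, 0.0055], [0, 0, 0], [0, 0, 0]], twist=[0, 0, 0, 0])

```text
time: 18.15
tool_pos: [548.6, 301.0, 11.8]
tcp_rot: [-3.101, 0.404, -2.816]
contact_force: [0.6, -1.8, 1.9]
grip_width: 13.4
finger_force: 30.0
```

>>> jog_arm(dp=[[0.001, 0, 0.003], [0, 0, 0], [0, 0, 0]], twist=[0, 0, 0])

```text
time: 18.52
tool_pos: [549.5, 301.6, 9.7]
tcp_rot: [-3.1, 0.402, -2.816]
contact_force: [-1.5, -0.5, 2.1]
grip_width: 13.4
finger_force: 30.0
```

>>> jog_arm(dp=[[0, 0, 0], [0, 0, 0], [0, 0, 0], [0, 0, 0], [0, 0, -0.03], [0, 0, -0.05], [0, 0, -0.05], [0, 0, -0.05], [0, 0, 0]], twist=[0, 0, 0, 0, 0, 0, 0, 0, 0], jaw=0.05)

```text
time: 19.65
tool_pos: [481.5, 287.0, 179.6]
tcp_rot: [-3.102, 0.411, -2.816]
contact_force: [1.0, 1.0, -0.3]
grip_width: 49.9
finger_force: 0.0
```

```bash
python3 - <<'E'
from h import *
P=bot.camera_params("wrist");im=bot.capture("wrist");o,R=pose();print(o["time"],o["tool_pos"],o["tcp_rot"],o["joint_positions"])
for k in bot.masks_of("wrist","rod")[:1]:
    pts=cv2.findNonZero(k["pixels"].astype(np.uint8))
    W=np.array([onz(P,p,7)[:2] for p in pts[:,0]],np.float32);print(k["confidence"],k["bbox"],cv2.minAreaRect(W))
P=bot.camera_params("top");bot.capture("top")
for l in("bottle","glue","rod","rubber_block","stick","drawer"):
    for k in bot.find_in("top",l)[:1]:print(l,k)
print([proj(P,b2w(B,p)) for p in([-128,35,10],[-128,-35,10])])
S=bot.camera_params("scene");bot.capture("scene")
for l in("stick","rubber_block"):
    for k in bot.find_in("scene",l)[:1]:
        w=onz(S,k["bbox"][:2],16);print(l,k,w,B[:3,:3].T@(w-B[:3,3]))
E
```

```text
19.7 [481.03005151 286.58995528 177.32985669] [-3.10096992  0.40724062 -2.81576453] [ 0.45192518  0.27528239  1.85500478 -0.15619159  0.61744061 -1.3268859 ]
0.92 [282.6, 152.9, 10.5, 105.7] ((516.820068359375, 293.13446044921875), (130.8302459716797, 16.284595489501953), 15.477989196777344)
bottle {'bbox': [250.2, 183.9, 14.2, 15.7], 'confidence': 0.75}
glue {'bbox': [321.5, 165.8, 10.3, 12.0], 'confidence': 0.62}
rod {'bbox': [201.0, 211.9, 5.8, 14.4], 'confidence': 0.4}
rubber_block {'bbox': [318.2, 236.6, 14.0, 9.7], 'confidence': 0.62}
stick {'bbox': [203.9, 211.8, 7.8, 16.5], 'confidence': 0.67}
drawer {'bbox': [306.9, 239.2, 50.9, 35.2], 'confidence': 0.71}
[array([296.81281981, 241.71342326]), array([316.01144232, 235.25923255])]
stick {'bbox': [261.6, 256.6, 9.5, 6.5], 'confidence': 0.44} [450.95773248 -40.27661907  16.        ] [-130.9968521    28.55552703   16.        ]
rubber_block {'bbox': [286.2, 262.7, 17.8, 10.2], 'confidence': 0.61} [ 481.67395134 -100.97537004   16.        ] [-122.591685  -38.951344   16.      ]
```

The rod lies flat on the desk near (517,293), measured about 131 mm long, and the bottle and glue are where they were. Next is the drawer.

```bash
python3 - <<'E'
from h import *
T=b2w(B,[-140,28,170]);print(T,delta(T))
E
```

```text
[442.671542   -43.84093244 170.        ] [ 0.1322 -0.3023 -0.0385]
```

>>> jog_arm(dp=[[0.022, -0.05, -0.0065], [0.022, -0.05, -0.0065], [0.022, -0.05, -0.0065], [0.022, -0.05, -0.0065], [0.022, -0.05, -0.0065], [0.022, -0.05, -0.0065], [0, 0, 0], [0, 0, 0]], twist=[0, 0, 0, 0, 0, 0, 0, 0])

```text
time: 21.25
tool_pos: [441.8, -41.5, 170.7]
tcp_rot: [-3.101, 0.403, -2.817]
contact_force: [0.6, 0.5, 0.3]
grip_width: 50.3
finger_force: 0.0
```

```bash
python3 - <<'E'
from h import *
P=bot.camera_params("wrist");im=bot.capture("wrist");o,R=pose();print(o["time"],o["tool_pos"],o["tcp_rot"],o["joint_positions"])
for l in("stick","rubber_block","drawer"):
  for k in bot.masks_of("wrist",l)[:2]:
    pts=cv2.findNonZero(k["pixels"].astype(np.uint8));z={"stick":16,"rubber_block":20,"drawer":38}[l]
    W=np.array([onz(P,p,z) for p in pts[:,0]]);L=((W-B[:3,3])@B[:3,:3])[:,:2].astype(np.float32);print(l,k["confidence"],np.round(k["bbox"]),cv2.minAreaRect(L),L.min(0),L.max(0))
cv2.imwrite("pics/w6.png",im)
print(proj(P,b2w(B,[-85,85,80])),proj(P,b2w(B,[-85,-85,80])))
E
```

```text
21.3 [441.80678233 -40.67092763 170.63343727] [-3.10096488  0.40283095 -2.81526742] [-0.44663428  0.08206188  2.13015049  0.41701827  0.64786226 -2.63445051]
stick 0.82 [289. 150.  18.  45.] ((-128.78585815429688, 34.16555404663086), (47.709197998046875, 18.47325897216797), 3.0399563312530518) [-152.27632    24.273384] [-105.147156   43.136185]
stick 0.45 [514. 243.  38.  49.] ((8.102439880371094, 311.758544921875), (10.555523872375488, 77.47660064697266), 86.79176330566406) [-30.6611 304.525 ] [ 46.801003 318.62363 ]
rubber_block 0.69 [222. 150.  28.  44.] ((-132.6434783935547, -36.58909606933594), (28.459228515625, 46.06504821777344), 78.80290985107422) [-153.49635  -53.52406] [-108.54537   -19.750553]
drawer 0.8 [250. 156. 180.  93.] ((-128.75247192382812, -1.2204132080078125), (98.9383773803711, 158.82040405273438), 1.629590392112732) [-178.76709  -81.60714] [-79.334595  77.26847 ]
[344.77427609 223.47661975] [165.99714436 224.14201028]
```

View pics/w6.png

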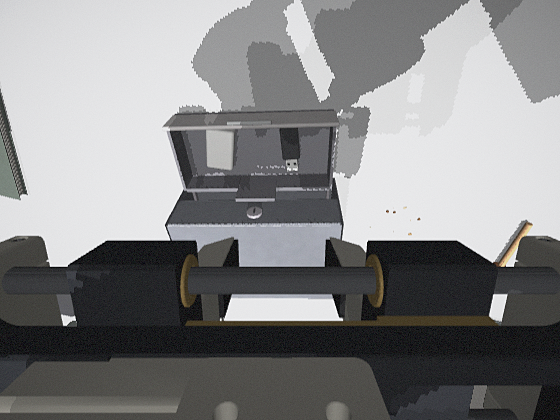

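The wrist view shows the open drawer with the stick at (289,150) and the eraser at (222,150); the unit's front edge matches its predicted pixels.

```bash
python3 - <<'E'
from h import *
o,R=pose();Z=Ro.from_euler("z",-4,degrees=True).as_matrix();R2=R@Z
T=b2w(B,[-134,34,70]);print(T,np.round(R2.T@(T-o["tool_pos"])/1000,4))
E
```

```text
[446.29188462 -36.16674718  70.        ] [0.0341 0.0084 0.0946]
```

>>> jog_arm(dp=[[0, 0, 0], [0.011, 0.003, 0.031], [0.011, 0.003, 0.031], [0.011, 0.003, 0.031], [0, 0, 0], [0, 0, 0]], twist=[-4, 0, 0, 0, 0, 0], jaw=0.034)

```text
time: 22.2
tool_pos: [447.1, -36.5, 72.7]
tcp_rot: [-3.07, 0.4, -2.738]
contact_force: [0.2, -0.1, 0.2]
grip_width: 33.9
finger_force: 0.0
```

```bash
python3 - <<'E'
from h import *
P=bot.camera_params("wrist");im=bot.capture("wrist");o,R=pose();print(o["time"],o["tool_pos"],o["tcp_rot"],o["joint_positions"])
print("x yaw in unit",np.arctan2(-R[1,0],-R[0,0])-.3446)
for k in bot.masks_of("wrist","stick")[:1]:
    pts=cv2.findNonZero(k["pixels"].astype(np.uint8))
    W=np.array([onz(P,p,16) for p in pts[:,0]]);L=((W-B[:3,3])@B[:3,:3])[:,:2].astype(np.float32);print(k["confidence"],np.round(k["bbox"]),cv2.minAreaRect(L))
for z in(40,12): print(delta(b2w(B,[-134,34,z])))
E
```

```text
22.25 [447.32325602 -36.83566504  73.13055751] [-3.06913171  0.40090957 -2.73820638] [-0.42865233  0.29944917  2.25247114  0.76627613  0.35188284 -3.08233818]
x yaw in unit 0.058786270308237465
0.7 [287. 203.  24.  50.] ((-126.10206604003906, 34.321231842041016), (43.188018798828125, 18.000268936157227), 3.6973135471343994)
[0.0136 0.0034 0.0302]
[0.0245 0.0053 0.0559]
```

```bash
python3 - <<'E'
from h import *
o,R=pose();print(delta([447,-37,140]));print(np.round(R.T@(np.array([420,160,140])-[447,-37,140])/1000,4),np.round(R.T@[-.94,-.338,0],3))
P=bot.camera_params("wrist");print("cam in tool",R.T@(-np.array(P["R"]).T@P["t"]-o["tool_pos"]))
E
```

```text
[-0.0258 -0.0043 -0.0614]
[-0.0483  0.1928  0.0065] [ 0.918  0.029 -0.393]
cam in tool [  70.10082981    1.07622411 -158.92959229]
```

>>> jog_arm(dp=[[-0.013, -0.002, -0.031], [-0.013, -0.002, -0.031], [-0.012, 0.048, 0.0015], [-0.012, 0.048, 0.0015], [-0.012, 0.048, 0.0015], [-0.012, 0.048, 0.0015], [0, 0, 0], [0.037, 0, -0.016], [0.037, 0, -0.016], [0, 0, 0]], twist=[0, 0, 0, 0, 0, 0, 0, 0, 0, 0])

```text
time: 23.55
tool_pos: [342.3, 127.0, 140.8]
tcp_rot: [-3.07, 0.399, -2.742]
contact_force: [0.3, -0.2, -0.0]
grip_width: 34.1
finger_force: 0.0
```

```bash
python3 - <<'E'
from h import *
o,R=pose();print(o["time"],o["tool_pos"],o["tcp_rot"],o["joint_positions"],R[:,2],R.T@[-.94,-.338,0])
E
```

```text
23.55 [342.33893906 126.96845659 140.75925798] [-3.07030601  0.39888693 -2.74153929] [ 0.10427205 -0.02605226  2.35925537  0.11307626  0.40819896 -1.94687494] [ 0.38455724  0.08527995 -0.91915345] [ 0.9191144   0.02705636 -0.39030843]
```

>>> jog_arm(dp=[[0, 0.045, 0], [0.02, 0, 0.046], [0.02, 0, 0.046], [0, 0, 0], [0.04, 0, -0.016], [0.04, 0, -0.016], [0, 0, 0]], twist=[0, 0, 0, 0, 0, 0, 0])

```text
time: 24.42
tool_pos: [254.6, 126.8, 96.8]
tcp_rot: [-3.076, 0.341, -2.746]
contact_force: [0.8, 0.1, -0.0]
grip_width: 33.7
finger_force: 0.0
```

```bash
python3 - <<'E'
from h import *
o,R=pose();print(o["time"],o["tool_pos"],o["tcp_rot"],o["joint_positions"],R[:,2],o["contact_force"])
E
```

```text
24.425 [254.5758077  126.79843201  96.82371916] [-3.07610148  0.34089286 -2.74600355] [ 0.18246683 -0.04653059  2.54996572  0.02297265  0.29140488 -1.793491  ] [ 0.33306614  0.06816792 -0.94043611] [ 0.81038637  0.10794252 -0.00248506]
```

>>> jog_arm(dp=[[0.011, 0, 0.031], [0.011, 0, 0.031], [0, 0, 0], [0, 0, -0.02], [0, 0, -0.02], [0, 0, -0.02], [0, 0, -0.02]], twist=[0, 0, 0, 10.6, 10.6, 10.6, 10.6])

```text
time: 25.3
tool_pos: [233.6, 116.4, 161.8]
tcp_rot: [2.97, 0.258, 2.759]
contact_force: [0.2, 0.0, -0.8]
grip_width: 33.8
finger_force: 0.0
```

>>> jog_arm(dp=[[0, 0, 0], [0, 0, 0], [0, 0, 0], [0, 0, 0], [0, 0, 0], [0, 0, 0], [0, 0, 0], [0, 0, 0], [0, 0, 0], [0, 0, 0]], twist=[10.6, 10.6, 10.6, 10.6, 10.6, 10.6, 10.6, 10.6, 10.6, 10.6])

```text
time: 26.55
tool_pos: [233.9, 116.4, 161.1]
tcp_rot: [2.935, -0.231, 0.955]
contact_force: [-0.2, 0.2, 1.0]
grip_width: 33.8
finger_force: 0.0
```

```bash
python3 - <<'E'
from h import *
o,R=pose();print(o["time"],o["tool_pos"],o["tcp_rot"],o["joint_positions"],R[:,2],o["contact_force"])
print("x in unit",B[:3,:3].T@R[:,0],"z",B[:3,:3].T@R[:,2],"y",B[:3,:3].T@R[:,1])
print(delta(b2w(B,[-134,34,120])))
E
```

```text
26.55 [233.86106709 116.42597829 161.0914766 ] [ 2.93535951 -0.23127738  0.95546041] [ 0.13304273 -0.28710079  2.42873102  0.03927221  0.69269018  0.74607886] [ 0.29672464  0.06500835 -0.95274782] [-0.15365314  0.20771057  0.9857146 ]
x in unit [0.79734431 0.55830077 0.22922108] z [ 0.30124153 -0.03905303 -0.95274782] y [ 0.52296806 -0.82871896  0.19932209]
[-0.0113  0.2479  0.0923]
```

>>> jog_arm(dp=[[0, 0, 0], [0, 0, 0], [0, 0, 0], [0, 0, 0]], twist=[10.5, 10.5, 10.5, 0])

```text
time: 27.05
tool_pos: [233.7, 116.5, 161.0]
tcp_rot: [3.087, -0.303, 0.398]
contact_force: [-0.1, -0.3, 0.1]
grip_width: 33.6
finger_force: 0.0
```

```bash
python3 - <<'E'
from h import *
o,R=pose();print(o["time"],o["tool_pos"],o["tcp_rot"],o["joint_positions"])
print("x in unit",B[:3,:3].T@R[:,0],"z",B[:3,:3].T@R[:,2],"y",B[:3,:3].T@R[:,1])
print(delta(b2w(B,[-134,34,140])))
E
```

```text
27.05 [233.73355653 116.45401301 160.96593652] [ 3.08676665 -0.3034435   0.39795215] [ 0.13300841 -0.28688231  2.42890347  0.03953127  0.6927521   1.28772028]
x in unit [0.95295532 0.05089051 0.29880815] z [ 0.30085687 -0.03881002 -0.95287928] y [ 0.03689577 -0.99794987  0.05229497]
[0.1243 0.2194 0.073 ]
```

>>> jog_arm(dp=[[0.025, 0.044, 0.0145], [0.025, 0.044, 0.0145], [0.025, 0.044, 0.0145], [0.025, 0.044, 0.0145], [0.025, 0.044, 0.0145], [0, 0, 0], [0, 0, 0]], twist=[0, 0, 0, 0, 0, 0, 0])

```text
time: 27.92
tool_pos: [445.4, -36.4, 139.3]
tcp_rot: [3.088, -0.301, 0.398]
contact_force: [0.5, 0.1, 0.5]
grip_width: 33.7
finger_force: 0.0
```

```bash
python3 - <<'E'
from h import *
P=bot.camera_params("wrist");im=bot.capture("wrist");o,R=pose();print(o["time"],o["tool_pos"],o["tcp_rot"],o["joint_positions"])
for l,z in(("stick",16),("rubber_block",20)):
  for k in bot.masks_of("wrist",l)[:1]:
    pts=cv2.findNonZero(k["pixels"].astype(np.uint8))
    W=np.array([onz(P,p,z) for p in pts[:,0]]);L=((W-B[:3,3])@B[:3,:3])[:,:2].astype(np.float32);print(l,k["confidence"],np.round(k["bbox"]),cv2.minAreaRect(L))
cv2.imwrite("pics/w7.png",im)
for z in(60,12): print(delta(b2w(B,[-134,34,z])))
E
```

```text
27.975 [445.18570314 -36.03071387 139.52454304] [ 3.08823931 -0.30090555  0.39849981] [-0.37644133  0.171422    2.09435335  0.28667087  0.64050176  0.59367458]
stick 0.58 [276. 236.  17.  56.] ((-130.44039916992188, 34.50296401977539), (53.65314865112305, 18.484603881835938), 4.4954023361206055)
rubber_block 0.7 [348. 230.  31.  30.] ((-124.01761627197266, -37.82056427001953), (29.716325759887695, 28.325551986694336), 80.02108001708984)
[-0.023  -0.0036  0.0764]
[-0.0373 -0.006   0.1222]
```

>>> jog_arm(dp=[[-0.012, -0.002, 0.038], [-0.011, -0.002, 0.038], [0, 0, 0]], twist=[-1, 0, 0])

```text
time: 28.45
tool_pos: [444.8, -35.4, 58.6]
tcp_rot: [3.087, -0.297, 0.414]
contact_force: [0.3, -0.2, 0.3]
grip_width: 34.2
finger_force: 0.0
```

```bash
python3 - <<'E'
from h import *
o,R=pose();print(o["time"],o["tool_pos"],o["tcp_rot"],o["joint_positions"])
for z in(30,12): print(delta(b2w(B,[-134,34.2,z])))
E
```

```text
28.45 [444.7715751  -35.44110042  58.57420651] [ 3.08687482 -0.29696587  0.41441977] [-0.37557279  0.34121889  2.18960703  0.45304138  0.39654949  0.38839556]
[-0.0073 -0.0004  0.0277]
[-0.0126 -0.0014  0.0449]
```

>>> jog_arm(dp=[[-0.004, 0, 0.015], [-0.004, -0.0005, 0.014], [-0.003, -0.0005, 0.01], [0, 0, 0], [0, 0, 0]], twist=[0, 0, 0, 0, 0])

```text
time: 29.08
tool_pos: [449.2, -37.5, 21.1]
tcp_rot: [3.081, -0.303, 0.416]
contact_force: [0.0, -0.2, 0.1]
grip_width: 34.0
finger_force: 0.0
```

```bash
python3 - <<'E'
from h import *
o,R=pose();print(o["time"],o["tool_pos"],o["tcp_rot"],o["joint_positions"],o["contact_force"])
print(delta(b2w(B,[-134,34.2,12])),B[:3,:3].T@R[:,1])
E
```

```text
29.075 [449.16588701 -37.51851459  21.05336863] [ 3.08117951 -0.30273668  0.41560542] [-0.37661074  0.438018    2.21633555  0.64887088  0.2842364   0.1807186 ] [ 0.04658811 -0.2063522   0.14497867]
[-0.0047 -0.0031  0.0079] [ 0.05286147 -0.99693749  0.05763074]
```

>>> jog_arm(dp=[[-0.005, -0.003, 0.008], [0, 0, 0], [0, 0, 0]], twist=[0, 0, 0])

```text
time: 29.45
tool_pos: [447.0, -37.9, 15.4]
tcp_rot: [3.09, -0.298, 0.414]
contact_force: [-0.7, 0.7, -0.2]
grip_width: 33.7
finger_force: 0.0
```

```bash
python3 - <<'E'
from h import *
o,R=pose();print(o["tool_pos"],o["tcp_rot"],o["joint_positions"],o["contact_force"])
print(delta(b2w(B,[-134,34.2,11.5])),B[:3,:3].T@R[:,1])
E
```

```text
[446.95238697 -37.92882835  15.37402541] [ 3.09031373 -0.29809028  0.41423933] [-0.38273919  0.45166941  2.21848414  0.67289772  0.28288465  0.15013668] [-0.67779211  0.70569942 -0.16649182]
[-0.001  -0.0023  0.0036] [ 0.0544743  -0.99731236  0.048996  ]
```

>>> jog_arm(dp=[[-0.002, -0.003, 0.006], [0, 0, 0]], twist=[0, 0])

```text
time: 29.7
tool_pos: [447.0, -36.7, 12.1]
tcp_rot: [3.096, -0.296, 0.414]
contact_force: [-0.3, 1.4, -0.3]
grip_width: 33.8
finger_force: 0.1
```

```bash
python3 - <<'E'
from h import *
o,R=pose();print(o["tool_pos"],o["tcp_rot"],o["contact_force"])
print(delta(b2w(B,[-134,34.2,11.5])),B[:3,:3].T@(o["tool_pos"]-B[:3,3]))
E
```

```text
[447.01582573 -36.66233829  12.11631722] [ 3.09594366 -0.2958992   0.41425147] [-0.271281    1.3500238  -0.31351795]
[-0.0006 -0.001   0.0004] [-133.48603961   33.28898242   12.11631722]
```

Positioned around the stick; close.

>>> jog_arm(dp=[[0, 0, 0], [0, 0, 0], [0, 0, 0], [0, 0, 0]], twist=[0, 0, 0, 0], jaw=0.0)

```text
time: 30.2
tool_pos: [447.0, -36.7, 12.3]
tcp_rot: [3.096, -0.296, 0.414]
contact_force: [-0.2, 0.7, 0.6]
grip_width: 17.4
finger_force: 30.0
```

>>> jog_arm(dp=[[0.003, 0, -0.01], [0.006, 0, -0.02], [0.015, 0, -0.045], [0.015, 0, -0.045], [0, 0, 0]], twist=[0, 0, 0, 0, 0])

```text
time: 30.82
tool_pos: [448.9, -31.3, 141.7]
tcp_rot: [3.09, -0.302, 0.417]
contact_force: [-0.3, 0.1, -0.9]
grip_width: 17.0
finger_force: 30.0
```

```bash
python3 - <<'E'
from h import *
P=bot.camera_params("wrist");im=bot.capture("wrist");o,R=pose();print(o["time"],o["tool_pos"],o["tcp_rot"],o["joint_positions"],o["grip_width"])
for l in("stick","rubber_block"):
  for k in bot.find_in("wrist",l)[:1]:print(l,k)
P=bot.camera_params("top");print([onz(P,(c[0]/2.6+129.7,c[1]/2.6+119.7),12) for c in((653,198),(750,354))])
N0=np.array([515,-385,110.]);print(delta(N0))
E
```

```text
30.875 [447.60823913 -30.87673679 139.62962454] [ 3.09289514 -0.29877359  0.4156028 ] [-0.3657845   0.17685466  2.08566503  0.28900249  0.65008435  0.58610832] 17.22527929889902
stick {'bbox': [281.5, 234.4, 28.8, 67.2], 'confidence': 0.79}
rubber_block {'bbox': [353.0, 232.8, 30.3, 18.0], 'confidence': 0.65}
[array([ 617.26016913, -323.46312812,   12.        ]), array([ 412.51799519, -448.82466653,   12.        ])]
[-0.0842  0.3518  0.0188]
```

>>> jog_arm(dp=[[-0.014, 0.0586, 0.002], [-0.014, 0.0586, 0.002], [-0.014, 0.0586, 0.002], [-0.014, 0.0586, 0.002], [-0.014, 0.0586, 0.002], [-0.014, 0.0586, 0.002], [0, 0, 0], [0, 0, 0]], twist=[0, 0, 0, 0, 0, 0, 0, 0])

```text
time: 31.98
tool_pos: [512.9, -384.4, 115.4]
tcp_rot: [3.101, -0.295, 0.413]
contact_force: [0.1, 0.6, -0.3]
grip_width: 16.9
finger_force: 30.0
```

```bash
python3 - <<'E'
from h import *
o,R=pose();print(o["time"],o["tool_pos"],o["tcp_rot"],o["joint_positions"],o["grip_width"])
for z in(60,17.5):print(delta([515,-390,z]))
E
```

```text
31.975 [ 512.90405909 -384.36170981  115.36835612] [ 3.10058574 -0.29522439  0.41252191] [-0.8993546   0.57754172  1.50868035  0.33563102  0.96377064  0.08498968] 16.922069640316032
[-0.0164  0.0038  0.0531]
[-0.0288  0.0022  0.0937]
```

>>> jog_arm(dp=[[-0.0145, 0.003, 0.045], [-0.008, 0, 0.026], [-0.004, 0, 0.0145], [0, 0, 0], [0, 0, 0]], twist=[0, 0, 0, 0, 0])

```text
time: 32.6
tool_pos: [516.9, -392.2, 29.8]
tcp_rot: [3.094, -0.297, 0.415]
contact_force: [0.7, 0.3, -0.4]
grip_width: 17.0
finger_force: 30.0
```

```bash
python3 - <<'E'
from h import *
o,R=pose();print(o["time"],o["tool_pos"],o["tcp_rot"],o["contact_force"])
print(delta([515,-390,17]))
E
```

```text
32.6 [ 516.88059474 -392.24969017   29.84527379] [ 3.09371959 -0.29677713  0.41527237] [ 0.6928198   0.34776114 -0.37242917]
[-0.0045 -0.0034  0.0119]
```

>>> jog_arm(dp=[[-0.0025, 0, 0.008], [-0.001, 0, 0.0035], [0, 0, 0], [0, 0, 0]], twist=[0, 0, 0, 0])

```text
time: 33.1
tool_pos: [516.5, -392.6, 16.9]
tcp_rot: [3.095, -0.296, 0.414]
contact_force: [-1.6, 0.6, 3.9]
grip_width: 17.5
finger_force: 30.0
```

>>> jog_arm(dp=[[0, 0, 0], [0, 0, 0], [0, 0, 0], [0, 0, 0], [0, 0, -0.02], [0, 0, -0.04], [0, 0, -0.05], [0, 0, -0.05], [0, 0, 0], [0, 0, 0]], twist=[0, 0, 0, 0, 0, 0, 0, 0, 0, 0], jaw=0.045)

```text
time: 34.35
tool_pos: [470.4, -404.4, 169.7]
tcp_rot: [3.096, -0.296, 0.414]
contact_force: [-1.1, -0.7, -1.1]
grip_width: 45.1
finger_force: 0.0
```

```bash
python3 - <<'E'
from h import *
P=bot.camera_params("wrist");im=bot.capture("wrist");o,R=pose();print(o["time"],o["tool_pos"],o["grip_width"])
for k in bot.masks_of("wrist","stick")[:1]:
    W=np.array([onz(P,p,20)[:2] for p in cv2.findNonZero(k["pixels"].astype(np.uint8))[:,0]],np.float32);print("stick",k["confidence"],cv2.minAreaRect(W))
for k in bot.masks_of("wrist","notebook")[:1]:
    W=np.array([onz(P,p,12)[:2] for p in cv2.findNonZero(k["pixels"].astype(np.uint8))[:,0]],np.float32);print("nb",k["confidence"],W.min(0),W.max(0))
s=bot.capture("scene");t=bot.capture("top")
for l in("bottle","glue"): print([(k["bbox"],k["confidence"]) for c in("scene","top") for k in bot.find_in(c,l)[:1]])
a=cv2.resize(s[130:400,140:500],None,fx=1.1,fy=1.1);b=cv2.resize(t[120:270,140:440],None,fx=1.32,fy=1.98)
cv2.imwrite("pics/end.png",np.hstack([a[:297],cv2.resize(b,(396,297))]))
E
```

```text
34.4 [ 470.32462615 -403.98249928  168.70785341] 45.11713255630238
stick 0.86 ((518.77978515625, -390.42498779296875), (51.65604782104492, 17.567604064941406), 22.94086265563965)
nb 0.84 [ 408.7815 -471.9018] [ 621.2222 -321.6115]
[([272.6, 188.6, 17.5, 32.7], 0.75), ([249.3, 184.3, 12.8, 14.4], 0.59)]
[([350.8, 219.2, 11.5, 26.5], 0.78)]
```

View pics/end.png

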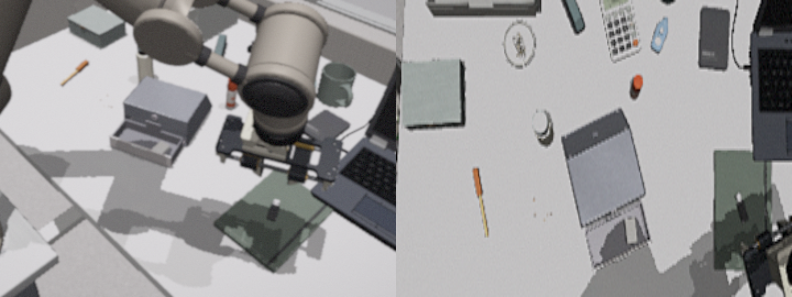

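The final view shows the stick flat on the notebook (crop (741,205); measured 51.7×17.6 mm). The drawer is open with the eraser in it, the rod lies on the bare desk at (480,200), and the bottle and glue are standing where they were.

```bash
python3 -c "
from plant import bot
print(bot.close_job())"
```

```text
the job is handed in; nothing more can be done
None
```

The job is done and handed in at about 34 s: the drawer is open with the eraser in it, the rod lies on the bare desk, the memory stick lies flat on the notebook, and the bottle and glue stick were not moved.

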